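# Earth-leakage trip test at the snack bench

## Robot

A 7-joint arm with a two-finger parallel gripper is mounted at the origin on the work surface. World frame = base frame: x ahead of the robot, y to its left, z up, the work surface at z = 0. Lengths are in m, angles in rad, forces in N, time in s.
With the tool pointing down it reaches from about 0.35 to 0.9 m from the base axis. Payload 7.2 kg.
Tool frame: the origin (TCP) lies midway between the tips of the shut fingers; the grasp point (between the pads) lies 19 mm behind it; z points along the fingers, y is the direction in which the jaws open and shut (so a half turn about z gives the same grasp; the last joint's range is limited). The gripper opens to 88 mm and grips with 3 to 60 N. Pads are 20 mm wide; open, the fingers measure 115 mm over their backs; the gripper's body (75 mm by 178 mm) begins 61 mm behind the grasp point.
Start: joints at [1.236, 0.411, -0.013, 1.596, 0.006, 1.134, -0.082], TCP at [0.165, -0.603, 0.185] pointing down, gripper open.
Joint ranges: [-2.95, 2.95], [-0.29, 1.99], [-1.47, 1.44], [0.14, 2.54], [-1.03, 4.17], [0.13, 1.85], [-2.86, 2.86]. Speed limits (rad/s): [2.39, 2.39, 3.01, 3.01, 3.14, 3.14, 3.14].

## Interface

Orientations are given as a unit quaternion [x, y, z, w].
In Python, from cell import ctrl, viewer, workorder gives the robot as it stands.
- The arm moves only by the tool drive_tool, never from a script. Its argument "moves" is a list that holds one entry, the list of rows, each a list of 5 numbers: the shift along the world's x, y, z in mm, then the turn about the world's z in rad, then the closure, from 0 (fully open) to 1 (shut). A call has 1 to 10 rows; each row is the pose to reach, as a shift and turn from the pose commanded when the call began; what a row does not reach only later rows make up. A row lasts 1/8 s, in which the tool goes at most 62.5 mm and 10.7 degrees, less where a joint would pass 70% of its speed; a pose out of reach is approached as far as the arm can. A call with a gripper value outside its range is refused whole. The fingers move at their own pace and stop on an object; "force" is the grip in N (left out, the last holds). Time passes only in rows, so rows that repeat a pose let the fingers close. It gives the time, the measured TCP pose, the force and the opening at its end, in the units of the state.
- ctrl.state(): the state, without advancing time (a new reading comes with each control period).
- viewer.snapshot(name): name is "side" or "top"; returns (picture, depth): 480x640x3 uint8, red, green, blue; 480x640 float32, m along the optical axis (not along the pixel's ray), 0 where there is no reading.
- viewer.camera_params(name): a dict with "intrinsics" (3x3 intrinsics, pixels), "R" (3x3) and "t" (3): a world point X has camera coordinates R X + t. Camera axes: x right, y down, z forward; pixel columns grow to the right and rows downward; lengths in m; the calibration is good to about 2 mm. A picture is of the moment at which its call begins. camera_params takes no time and is no camera call.
- workorder.hand_in(): hands the job in, once; it reports no verdict.
The state is a dict: "time_s": time; "q": joint angles; "qvel": joint speeds; "tau": joint torques, N m; "tcp_pos": TCP position; "orientation": TCP orientation; "wrist_force": force on the tool from outside, world axes, zero at the start; "moment": the same for the moment, N m; "gripper_width": opening from 0.0 (shut) to 1.0 (fully open).
Only numpy, scipy, OpenCV 4.12 (cv2) and the standard library are available. Lean on these libraries where they do the work, as an engineer would, in place of code of your own. Each camera call takes 0.05 s, during which the arm holds its last target. There are 200 camera calls.

## Task

Test the earth-leakage trip on the white box: slide the yellow guard fully off the blue test button, press the button so that the red lever drops by itself, then lift the lever all the way back up so that it stays. Next slide the guard fully home over the button again, and finally twist the green spring-return start knob on the grey starter box clockwise to its stop and let it spring back. Do it in that order and leave the tableware, jar and can where they are.

Things in the scene. Friction and masses are not known exactly. Their poses are not given: they have to be found in the camera images.
- trip_box: Fixed white box 150 (x) x 270 (y) x 60 mm high with a grey top panel at height 60 mm. Origin: centre of its underside; z up, x points away from the robot at yaw 0, y to the left. The two boxes may swap sides of the table. On its top, in its own frame: blue button at x 0, y -20 mm under the yellow guard; red lever at y +60 mm.
- guard (a joint): Slide of the yellow guard in m: 0 = fully home over the button, grows as the guard moves to the box's -y; 0.060 = fully open at its stop. Starts between 0 and 0.010. Friction about 1.5 N, stays where it is left. While it is home the button cannot be reached from above.
- guard_rib (a point): On the grip rib on top of the guard, in the middle of its length and width and 22 mm above its foot, 112 mm above the table: rib 36 mm (box x) x 10 mm (box y) x 32 mm tall, its top 122 mm and its foot 90 mm above the table. Guard hood below it: 60 mm (x) x 46 mm (y). Moves with the guard.
- test_button (a joint): Travel of the blue test button in m: 0 = out, 0.008 = fully in; pushes straight down, springs back; 1 N at the start, 5 N fully in. The lever is tripped at about 0.005.
- test_button_top (a point): Centre of the flat top of the round blue button, 24 mm across, 80 mm above the table when out.
- trip_lever (a joint): Angle of the red lever in rad about the box's y axis: 0 = up (set), leaning 0.17 past vertical towards the box's +x, held there only by its weight against a stop; grows as it falls over towards the box's -x (the robot side); 1.38 = dropped, at its lower stop. The fall takes under 1 s. Lifted past vertical it falls back to 0 by itself and stays. Weighs 120 g.
- lever_bar (a point): Grip point on the lever's round crossbar: bar 12 mm across along the box's y, 34 mm to the +y side of the lever's stem (bar free from 28 mm on the -y side to 24 mm on the +y side of this point). 60 mm from the hinge axis. About 137 mm above the table when up, about 99 mm when dropped. Swings with the lever.
- lever_hinge (a point): Point on the lever's hinge axis (which runs along the box's y) level with lever_bar in y; 78 mm above the table. Two cheeks 28 mm high hold the stem 34 mm to its -y side.
- starter_box: Fixed grey box 120 x 120 mm, 66 mm high, with the start knob in the middle of its top. Origin: centre of its underside; z up.
- start_knob (a joint): Angle of the start knob in rad: 0 = rest, grows clockwise seen from above, stop at 1.05. A spring drives it back to 0 when let go (about 0.15 N m at the stop).
- knob_grip (a point): On the knob's vertical axis, 102 mm above the table, in its green grip bar: bar 50 mm long x 14 mm wide x 34 mm tall (foot at 78 mm on a black disc 50 mm across, top at 112 mm). The point's x axis runs along the bar (along the starter box's x at rest) and turns with the knob.
- snack_pots: Bystander: stack of three nested orange plastic pots, 82 mm across, 96 mm high. Origin: centre of its underside.
- salt_shaker: Bystander: glass salt shaker with steel cap, 44 mm across, 72 mm high, stands near the starter box. Origin: centre of its underside.
- spoon: Bystander: black plastic spoon, 140 mm long, lying near the starter box. Origin: centre of its underside.
- bowl: Bystander: white ceramic bowl, 100 mm across, 45 mm high. Origin: centre of its underside.
- jar: Bystander: closed jar, 70 mm across, 110 mm high. Origin: centre of its underside.
- can: Bystander: can, 66 mm across, 115 mm high. Origin: centre of its underside.

How it is judged:
On the way, in this order (a step that is already met when the one before it is completed fails the run):
1. the guard is slid fully off the button (value of joint guard above 0.052 m), for 0.1 s.
2. the test button is pressed in (value of joint test_button above 0.003 m).
3. the lever has dropped, with nothing touching it (value of joint trip_lever above 1.2 rad and contact force between each of the arm, the fingers and trip_lever below 0.3 N), for 0.1 s.
4. the lever is back up (value of joint trip_lever below 0.08 rad), for 0.2 s.
5. the guard is fully home over the button (value of joint guard below 0.006 m), for 0.1 s.
6. the start knob is turned to its stop (value of joint start_knob above 0.97 rad), for 0.1 s.
At the end, for the whole second after the job is handed in: Lever up (within 0.08 rad of 0), guard home (within 6 mm), button out (within 2 mm), start knob sprung back (within 0.08 rad of 0) (value of joint each of trip_lever, start_knob below 0.08 rad and value of joint guard below 0.006 m and value of joint test_button below 0.002 m); the robot touches nothing.
It fails at once if a bystander is shifted by more than 20 mm (distance of any of snack_pots, salt_shaker, spoon, bowl, jar, can from where it was at the start of the episode above 0.02 m).
It also fails if it takes over 72 s, if anything falls off the work surface, if the arm or the gripper's body presses on something with over 40 N, if the wrist force passes 120 N, or if a joint passes its speed limit or range.

## Working session

There is one attempt and no reset: what is moved stays moved. The work goes in short steps, Python scripts to look and compute and a tool call to move; the robot and the scene stay as the last step left them, time stands still between calls to the robot, and variables do not carry over. Pictures are saved under pics/ and viewed, on a budget of 10 in all, crops included, one or two more only if the job needs it, and the job is handed in when it is done.

Besides the shell and the picture viewer there is one more tool, called after "Call:" by a JSON object that holds its "api" and its "payload", one argument or row to a line. drive_tool: Moves the arm, as the interface text tells. Its arguments: {"type":"object","properties":{"moves":{"type":"array"},"force":{"type":"number"}},"required":["moves"]}

```bash
ls; mkdir -p pics; python3 - <<'E'
from cell import ctrl, viewer
import numpy as np, cv2
for n in("side","top"):
    im,d=viewer.snapshot(n); np.savez(f"/tmp/{n}0.npz",im=im,d=d); cv2.imwrite(f"pics/{n}0.png",im[:,:,::-1])
    print(n,viewer.camera_params(n))
print(ctrl.state())
E
```

```text
pics
side {'intrinsics': array([[444.49614845,   0.        , 318.09361651],
       [  0.        , 444.49614845, 233.04380983],
       [  0.        ,   0.        ,   1.        ]]), 'R': array([[ 9.72990713e-01, -2.30844066e-01,  3.01077862e-04],
       [-1.69137975e-01, -7.13790494e-01, -6.79628926e-01],
       [ 1.57103211e-01,  6.61221709e-01, -7.33556019e-01]]), 't': array([-0.57075435,  0.16581967,  1.04577528])}
top {'intrinsics': array([[484.66068298,   0.        , 313.70224053],
       [  0.        , 484.66068298, 243.73717075],
       [  0.        ,   0.        ,   1.        ]]), 'R': array([[-2.83004251e-02, -9.99598979e-01,  9.83437706e-04],
       [-9.97098659e-01,  2.81600603e-02, -7.07196982e-02],
       [ 7.06636444e-02, -2.98198194e-03, -9.97495743e-01]]), 't': array([-0.0076863 ,  0.60464916,  1.2247169 ])}
{'time_s': 0.1, 'q': array([ 1.23578289,  0.41186714, -0.01269234,  1.59692396,  0.00558382,
        1.13429353, -0.0821551 ]), 'qvel': array([-0.00034574, -0.00189277,  0.00027307, -0.00156005, -0.00153335,
       -0.00035171,  0.00082151]), 'tau': array([ 3.07936061e-03, -5.89096069e+01,  6.43984415e-01, -2.91708845e+01,
       -5.37783606e-02,  1.45052030e-02,  3.43378770e-05]), 'tcp_pos': array([ 0.16461102, -0.60242136,  0.18467878]), 'orientation': array([ 9.91111322e-01,  1.33033144e-01, -1.44006595e-04, -7.13912394e-04]), 'wrist_force': array([0.82034253, 0.18733712, 0.39815262]), 'moment': array([ 0.02534502,  0.02108546, -0.03513486]), 'gripper_width': 0.9987383865253998}
```

View pics/top0.png

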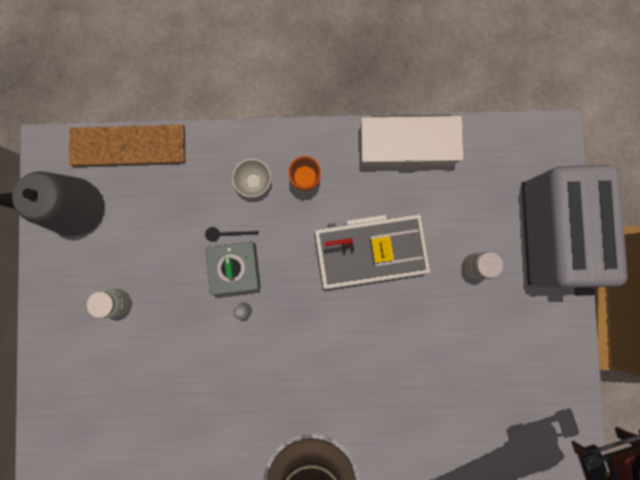

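View pics/side0.png

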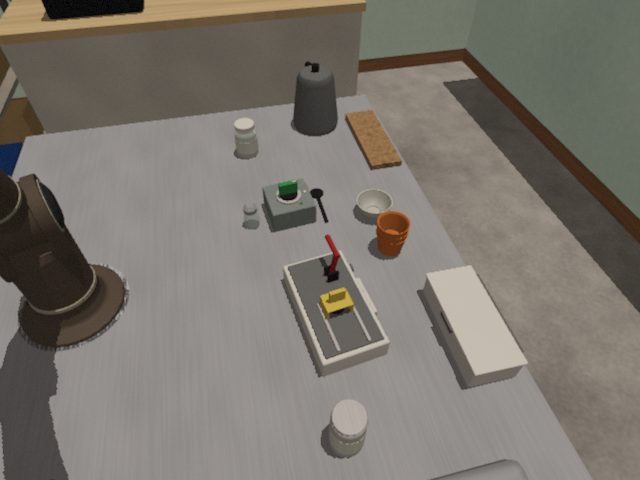

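The top view shows the trip box centred near (372,251), with the guard at (382,249) and the lever bar at (338,243). The knob is at about (229,267) on the starter box. The shaker (242,311), spoon (232,233), pots (305,173), bowl (251,179) and can or jar (488,265) stand clear of them. The side view agrees: lever up, guard home.

```bash
cat > h.py <<'E'
import numpy as np, cv2
from cell import viewer
def pts(n,d):
    c=viewer.camera_params(n);K,R,t=c["intrinsics"],c["R"],c["t"]
    v,u=np.mgrid[:480,:640]
    r=np.stack([(u-K[0,2])/K[0,0],(v-K[1,2])/K[1,1],np.ones(u.shape)],-1)
    return (r*d[...,None]-t)@R
def ray(n,uv,z):
    c=viewer.camera_params(n);K,R,t=c["intrinsics"],c["R"],c["t"]
    o=-R.T@t; w=R.T@np.linalg.inv(K)@np.array([uv[0],uv[1],1.]); return o+w*(z-o[2])/w[2]
def masks(im):
    h=cv2.cvtColor(im,cv2.COLOR_RGB2HSV);H,S,V=h[...,0],h[...,1].astype(int),h[...,2]
    return dict(yellow=(H>20)&(H<32)&(S>170)&(V>90),red=((H<4)|(H>175))&(S>170)&(V>60),green=(H>50)&(H<80)&(S>150),blue=(H>100)&(H<125)&(S>150)&(V>60))
def rect(P):
    (cx,cy),(w,h),a=cv2.minAreaRect((P[:,:2]*1000).astype(np.float32)); return np.round([cx,cy,w,h,a],1)
E
python3 - <<'E'
from h import *
for n in("top","side"):
    f=np.load(f"/tmp/{n}0.npz");im,d=f["im"],f["d"];P=pts(n,d);M=masks(im)
    for k,m in M.items():
        m=m&(P[...,0]>.35)&(P[...,0]<.75)&(abs(P[...,1])<.35)&(d>0)
        Q=P[m]
        if len(Q)>5: print(n,k,len(Q),"med",np.median(Q,0).round(3),"z",np.percentile(Q[:,2],[2,50,98]).round(3))
        if k in("yellow","red","green") and len(Q):
            zt=np.percentile(Q[:,2],97); T=Q[Q[:,2]>zt-.008]; print("   upper",len(T),T.mean(0).round(4),"rect",rect(T))
    if n=="top":
        for nm,lo,hi,(x0,x1),(y0,y1) in(("trip",.052,.068,(.4,.75),(-.3,.06)),("start",.058,.074,(.4,.75),(.06,.35))):
            m=(P[...,2]>lo)&(P[...,2]<hi)&(P[...,0]>x0)&(P[...,0]<x1)&(P[...,1]>y0)&(P[...,1]<y1)
            nn,l,s,c=cv2.connectedComponentsWithStats(m.astype(np.uint8)); i=1+s[1:,4].argmax()
            print(nm,s[i],rect(P[l==i]),np.median(P[l==i][:,2]))
E
```

```text
top yellow 447 med [ 0.58  -0.187  0.091] z [0.086 0.091 0.124]
   upper 68 [ 0.5825 -0.1892  0.1212] rect [ 582.5 -189.7   34.3   10.3    5.6]
top red 90 med [ 0.598 -0.086  0.142] z [0.129 0.142 0.146]
   upper 87 [ 0.5988 -0.0836  0.1424] rect [598.6 -82.3   8.1  59.4   5.6]
top green 66 med [0.541 0.18  0.111] z [0.107 0.111 0.116]
   upper 61 [0.541  0.1802 0.1117] rect [540.4 180.6  28.7  12.5   6.5]
trip [ 315  214  111   75 5534] [ 580.1 -168.9  149.6  269.4    7. ] 0.059525232147567594
start [ 205  241   53   54 1996] [547.9 181.7 120.  120.8   5.2] 0.06608344280331249
side yellow 163 med [ 0.572 -0.195  0.1  ] z [0.068 0.1   0.121]
   upper 37 [ 0.5789 -0.1949  0.1172] rect [ 581.4 -194.8    6.7   34.2   88. ]
side red 158 med [ 0.596 -0.105  0.14 ] z [0.088 0.14  0.145]
   upper 90 [ 0.5977 -0.0855  0.1415] rect [598.  -82.7   8.2  66.3   6.4]
side green 83 med [0.547 0.175 0.099] z [0.084 0.099 0.113]
   upper 18 [0.5502 0.1743 0.1096] rect [546.8 174.1  44.    3.2   7.3]
```

Call:
{"api": "drive_tool", "payload": {
  "moves": [
    [[418, 413, 0, -0.15, 0.5], [418, 413, 0, -0.15, 0.5], [418, 413, 0, -0.15, 0.5], [418, 413, 0, -0.15, 0.5], [418, 413, 0, -0.15, 0.5], [418, 413, 0, -0.15, 0.5], [418, 413, 0, -0.15, 0.5], [418, 413, 0, -0.15, 0.5], [418, 413, 0, -0.15, 0.5], [418, 413, 0, -0.15, 0.5]]
  ],
  "force": 20
}}

```text
time_s: 1.35
tcp_pos: [0.5849, -0.1853, 0.1849]
orientation: [0.998, 0.061, 0.0, -0.001]
wrist_force: [0.8, -0.9, 0.3]
gripper_width: 0.499
```

Call:
{"api": "drive_tool", "payload": {
  "moves": [
    [[0, 0, 0, 0, 0.5], [0, 0, 0, 0, 0.5]]
  ]
}}

```text
time_s: 1.6
tcp_pos: [0.5817, -0.1912, 0.185]
orientation: [0.998, 0.058, -0.001, 0.0]
wrist_force: [-0.2, -0.2, -0.2]
gripper_width: 0.5
```

Call:
{"api": "drive_tool", "payload": {
  "moves": [
    [[0, 2, -45, 0, 0.5], [0, 2, -88, 0, 0.5], [0, 2, -88, 0, 0.5], [0, 2, -88, 0, 0.5], [0, 2, -88, 0, 1], [0, 2, -88, 0, 1], [0, 2, -88, 0, 1], [0, 2, -88, 0, 1], [0, 2, -88, 0, 1]]
  ],
  "force": 15
}}

```text
time_s: 2.72
tcp_pos: [0.5828, -0.1878, 0.0975]
orientation: [0.998, 0.058, -0.0, -0.0]
wrist_force: [-0.3, 0.4, -0.7]
gripper_width: 0.003
```

The fingers shut fully and missed the rib, so I'll look.

```bash
python3 - <<'E'
from h import *
from cell import ctrl
o=[]
for n in("side","top"):
    im,d=viewer.snapshot(n); np.savez(f"/tmp/{n}1.npz",im=im,d=d)
    c=im[180:400,220:440] if n=="side" else im[170:330,270:430]
    o.append(cv2.resize(c,(400,400),interpolation=cv2.INTER_CUBIC))
cv2.imwrite("pics/a1.png",np.hstack(o)[:,:,::-1]); s=ctrl.state();print(s["tcp_pos"],s["gripper_width"])
E
```

```text
[ 0.58273511 -0.18786383  0.09739959] 0.005537098192713706
```

View pics/a1.png

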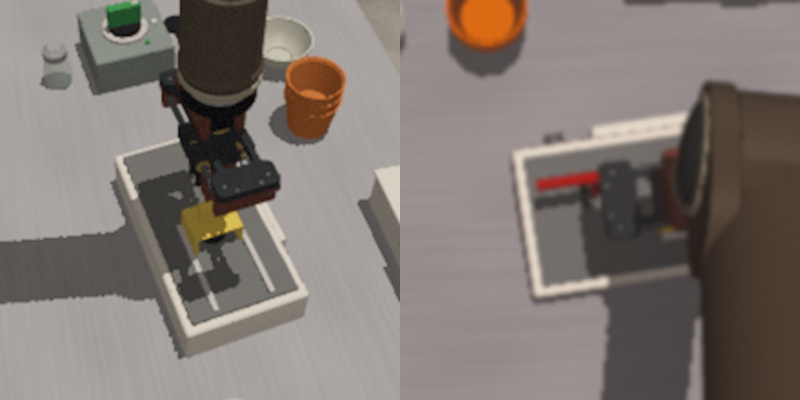

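```bash
python3 - <<'E'
from h import *
f=np.load("/tmp/side1.npz");im,d=f["im"],f["d"];P=pts("side",d);M=masks(im)
Q=P[M["yellow"]&(d>0)];print(len(Q),Q.min(0),Q.max(0),np.median(Q,0))
f0=np.load("/tmp/side0.npz")
a=cv2.resize(f0["im"][255:325,295:385],(400,400),interpolation=cv2.INTER_CUBIC);b=cv2.resize(im[255:325,295:385],(400,400),interpolation=cv2.INTER_CUBIC)
cv2.imwrite("pics/a2.png",np.hstack([a,b])[:,:,::-1])
# points near tool, box frame, z<.17
c,s=np.cos(.115),np.sin(.115);L=(P-[.580,-.169,0])@np.array([[c,-s,0],[s,c,0],[0,0,1]])
m=(abs(L[...,0])<.06)&(L[...,1]>-.13)&(L[...,1]<.05)&(L[...,2]>.095)&(L[...,2]<.17)
for z in np.arange(.095,.17,.01):
    q=L[m&(abs(L[...,2]-z-.005)<.005)]
    if len(q): print(round(z,3),len(q),"x",q[:,0].min().round(3),q[:,0].max().round(3),"y",q[:,1].min().round(3),q[:,1].max().round(3))
E
```

```text
255 [ 0.55075145 -0.27221442  0.06495603] [ 0.61154251 -0.17072499  0.21692037] [ 0.56649776 -0.19636371  0.08980202]
0.095 28 x -0.019 0.002 y -0.027 -0.02
0.105 21 x -0.018 -0.002 y -0.028 -0.021
0.115 37 x -0.018 -0.003 y -0.027 -0.017
0.125 1 x -0.007 -0.007 y -0.027 -0.027
0.135 20 x -0.012 -0.004 y -0.03 -0.013
0.145 18 x -0.012 -0.006 y -0.03 -0.013
0.155 14 x -0.012 -0.009 y -0.029 -0.012
0.165 4 x -0.012 -0.011 y -0.029 -0.013
```

View pics/a2.png

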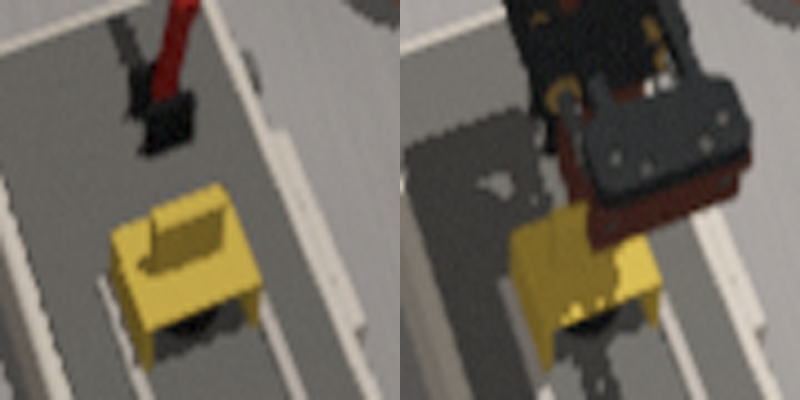

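```bash
python3 - <<'E'
from h import *
from cell import ctrl
f=np.load("/tmp/side1.npz");d=f["d"];P=pts("side",d)
c,s=np.cos(.115),np.sin(.115);L=(P-[.580,-.169,0])@np.array([[c,-s,0],[s,c,0],[0,0,1]])
for v in range(262,306,4): print(v,[tuple((L[v,u]*1000).round().astype(int)) if d[v,u] else 0 for u in range(326,376,6)])
print(ctrl.state())
E
```

```text
262 [(np.int64(-29), np.int64(-28), np.int64(237)), (np.int64(-23), np.int64(-42), np.int64(251)), (np.int64(-9), np.int64(-38), np.int64(241)), (np.int64(1), np.int64(-41), np.int64(240)), (np.int64(12), np.int64(-44), np.int64(239)), (np.int64(16), np.int64(-61), np.int64(256)), (np.int64(129), np.int64(122), np.int64(-3)), (np.int64(143), np.int64(117), np.int64(-3)), (np.int64(157), np.int64(110), np.int64(-1))]
266 [(np.int64(-33), np.int64(-37), np.int64(238)), (np.int64(-23), np.int64(-42), np.int64(239)), (np.int64(-18), np.int64(-59), np.int64(257)), (np.int64(0), np.int64(-46), np.int64(234)), (np.int64(11), np.int64(-47), np.int64(230)), (np.int64(22), np.int64(-52), np.int64(231)), (np.int64(22), np.int64(-74), np.int64(257)), (np.int64(137), np.int64(103), np.int64(-1)), (np.int64(152), np.int64(100), np.int64(-3))]
270 [(np.int64(-34), np.int64(-41), np.int64(230)), (np.int64(-25), np.int64(-48), np.int64(235)), (np.int64(-22), np.int64(-68), np.int64(257)), (np.int64(1), np.int64(-45), np.int64(220)), (np.int64(13), np.int64(-45), np.int64(215)), (np.int64(8), np.int64
[... 3529 characters left out ...]
ray([ 0.39110406,  0.48602798, -0.21678316,  1.71073094,  0.12313433,
        0.95825661, -1.32625477]), 'qvel': array([ 9.46125974e-05,  1.08120780e-03, -1.65762477e-03,  8.52553894e-05,
        6.81806246e-04,  3.89350053e-04, -8.15642704e-04]), 'tau': array([-6.32549709e-04, -6.05325150e+01, -2.27366343e+00, -2.61922807e+01,
       -1.43723987e-02, -6.41940278e-02,  3.15680754e-04]), 'tcp_pos': array([ 0.58273511, -0.18786383,  0.09739959]), 'orientation': array([ 9.98294681e-01,  5.83757357e-02, -6.36135104e-05, -5.81585213e-06]), 'wrist_force': array([ 0.20790595, -1.16315712, -0.43145591]), 'moment': array([-0.05666757, -0.05024518,  0.04363877]), 'gripper_width': 0.005537098192713706}
```

The black block in front is the gripper body at z≈0.22–0.26. It hides the pads, and a rib edge is visible behind them at (575,235). The width reading is ambiguous, so I'll slide the guard and see whether it follows.

Call:
{"api": "drive_tool", "payload": {
  "moves": [
    [[1, -10, 0, 0, 1], [2, -20, 0, 0, 1], [4, -30, 0, 0, 1], [5, -40, 0, 0, 1], [6, -50, 0, 0, 1], [7, -60, 0, 0, 1], [7, -61, 0, 0, 1], [7, -61, 0, 0, 1]]
  ]
}}

```text
time_s: 3.82
tcp_pos: [0.5897, -0.2486, 0.0974]
orientation: [0.998, 0.058, -0.0, -0.0]
wrist_force: [0.7, 0.4, -0.4]
gripper_width: 0.004
```

```bash
cat > g.py <<'E'
from h import *
import sys
from cell import ctrl
c,s=np.cos(.115),np.sin(.115);Rm=np.array([[c,-s,0],[s,c,0],[0,0,1]])
for n in("side","top"):
    im,d=viewer.snapshot(n); np.savez(f"/tmp/{n}2.npz",im=im,d=d); P=pts(n,d);M=masks(im);L=(P-[.580,-.169,0])@Rm
    for k in("yellow","red","blue"):
        m=M[k]&(d>0)&(abs(L[...,0])<.08)&(abs(L[...,1])<.135)&(L[...,2]<.16)
        q=L[m]*1000
        if len(q): 
            print(n,k,len(q),"min",np.percentile(q,3,0).round(),"max",np.percentile(q,97,0).round())
            if k=="yellow":
                t=q[q[:,2]>100]
                if len(t): print("   rib",len(t),t.min(0).round(),t.max(0).round())
st=ctrl.state();print(st["time_s"],st["tcp_pos"],st["wrist_force"],st["gripper_width"])
E
python3 g.py
```

```text
side yellow 170 min [-30. -42.  72.] max [  1.  -3. 118.]
   rib 32 [-18. -28. 100.] [ -2. -20. 125.]
side red 21 min [19. 54. 92.] max [ 31. 117. 143.]
top yellow 147 min [-27. -14.  85.] max [26.  0. 94.]
top red 91 min [ 24.  56. 135.] max [ 32. 112. 146.]
3.925 [ 0.58984696 -0.24827985  0.09747023] [-0.60722272 -0.1240456   0.31882012] 0.004965066619314279
```

The guard hasn't moved, so the fingers really did miss. I'll look at where they are.

```bash
python3 - <<'E'
import numpy as np,cv2
o=[]
a=np.load("/tmp/side2.npz")["im"][230:390,270:430];b=np.load("/tmp/top2.npz")["im"][170:330,300:460]
cv2.imwrite("pics/a3.png",np.hstack([cv2.resize(x,(400,400),interpolation=cv2.INTER_CUBIC) for x in(a,b)])[:,:,::-1])
E
```

```text
(no output)
```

View pics/a3.png

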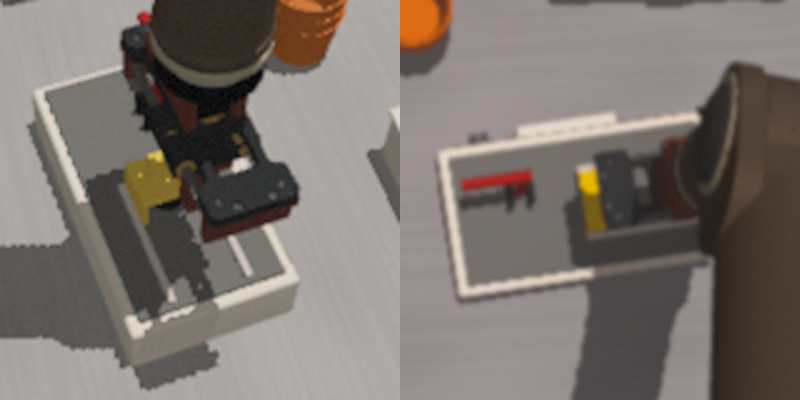

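```bash
python3 - <<'E'
from h import *
c,s=np.cos(.115),np.sin(.115);Rm=np.array([[c,-s,0],[s,c,0],[0,0,1]])
for n in("side","top"):
    f=np.load(f"/tmp/{n}2.npz");d=f["d"];L=(pts(n,d)-[.580,-.169,0])@Rm*1000
    m=(d>0)&(abs(L[...,0])<45)&(L[...,1]>-180)&(L[...,1]<20)&(L[...,2]>96)
    q=L[m]; 
    for z in range(96,240,8):
        w=q[(q[:,2]>=z)&(q[:,2]<z+8)]
        if len(w): print(n,z,len(w),w.min(0)[:2].round(),w.max(0)[:2].round())
E
```

```text
side 96 20 [-18. -28.] [  1. -21.]
side 104 19 [-18. -28.] [ -2. -20.]
side 112 23 [-18. -27.] [ -4. -17.]
side 120 20 [-18. -26.] [ -6. -17.]
side 128 3 [-12. -88.] [-11. -75.]
side 136 15 [-12. -90.] [ -3. -73.]
side 144 18 [-12. -92.] [ -6. -72.]
side 152 16 [-12. -91.] [ -8. -72.]
side 160 10 [-12. -91.] [-11. -76.]
side 168 2 [ -4. -93.] [ -3. -91.]
side 176 2 [ -5. -94.] [ -3. -93.]
side 184 5 [ -8. -95.] [  9. -93.]
side 192 1 [-11. -95.] [-11. -95.]
side 208 30 [ -27. -161.] [19. -6.]
side 216 149 [ -34. -163.] [31.  0.]
side 224 234 [ -34. -163.] [33. -2.]
side 232 401 [ -34. -168.] [33.  6.]
top 216 1 [-33. -54.] [-33. -54.]
top 224 34 [-31. -54.] [ 28. -25.]
top 232 31 [-33. -68.] [31.  6.]
```

The fingertips are really at z≈131 mm while the state reports 97 mm. The gripper body's underside is at about 212 instead of 177, which gives the same offset. So the reported z reads about 34 mm low, while x and y agree. I'll correct for that: go back over the rib and 34 mm lower.

Call:
{"api": "drive_tool", "payload": {
  "moves": [
    [[-7, 61, 6, 0, 0.5], [-7, 61, 6, 0, 0.5], [-7, 60, 6, 0, 0.5], [-7, 60, 6, 0, 0.5], [-7, 60, -16, 0, 0.5], [-7, 60, -34, 0, 0.5], [-7, 60, -34, 0, 0.5]]
  ]
}}

```text
time_s: 4.8
tcp_pos: [0.5814, -0.1892, 0.0616]
orientation: [0.998, 0.058, -0.002, -0.0]
wrist_force: [0.3, -0.2, -0.9]
gripper_width: 0.498
```

Call:
{"api": "drive_tool", "payload": {
  "moves": [
    [[0, 0, 0, 0, 1], [0, 0, 0, 0, 1], [0, 0, 0, 0, 1], [0, 0, 0, 0, 1]]
  ]
}}

```text
time_s: 5.3
tcp_pos: [0.583, -0.189, 0.0639]
orientation: [0.998, 0.058, 0.0, 0.0]
wrist_force: [-0.1, -0.7, 1.3]
gripper_width: 0.116
```

Width is 0.116, which is 10.2 mm, so the rib is gripped. Now I'll slide the guard open.

Call:
{"api": "drive_tool", "payload": {
  "moves": [
    [[1, -10, 0, 0, 1], [2, -20, 0, 0, 1], [4, -30, 0, 0, 1], [5, -40, 0, 0, 1], [6, -50, 0, 0, 1], [7, -60, 0, 0, 1], [7, -61, 0, 0, 1], [7, -61, 0, 0, 1], [7, -61, 0, 0, 1]]
  ]
}}

```text
time_s: 6.42
tcp_pos: [0.5903, -0.2483, 0.0638]
orientation: [0.998, 0.059, 0.0, -0.001]
wrist_force: [-0.8, 6.7, 6.5]
gripper_width: 0.11
```

Call:
{"api": "drive_tool", "payload": {
  "moves": [
    [[0, 0, 0, 0, 0.5], [0, 0, 0, 0, 0.5], [0, 0, 60, 0, 0.5], [0, 0, 60, 0, 1], [-7, 60, 60, 0, 1], [-7, 60, 60, 0, 1], [-7, 60, 60, 0, 1], [-7, 60, 60, 0, 1]]
  ]
}}

```text
time_s: 7.42
tcp_pos: [0.5824, -0.1915, 0.123]
orientation: [0.998, 0.057, -0.0, 0.0]
wrist_force: [-0.4, -0.5, 0.3]
gripper_width: 0.008
```

```bash
python3 g.py
```

```text
side yellow 256 min [ -30. -101.   69.] max [ 15. -65. 122.]
   rib 87 [-18. -87. 101.] [ 15. -76. 124.]
side red 6 min [16. 59. 74.] max [17. 68. 89.]
side blue 101 min [-11. -32.  70.] max [  9. -11.  81.]
top red 93 min [ 24.  57. 134.] max [ 32. 113. 147.]
7.525 [ 0.58253391 -0.19120358  0.12307592] [1.28920953 0.21617694 0.65429449] 0.00485310997017459
```

Guard open by about 60 mm, button visible at local (-1,-21). I'll turn the tool 90° while high, which gives the body more clearance from the lever and is needed for the bar grip anyway, then lower towards the button.

Call:
{"api": "drive_tool", "payload": {
  "moves": [
    [[0, 1, 0, 1.57, 1], [0, 1, 0, 1.57, 1], [0, 1, 0, 1.57, 1], [0, 1, 0, 1.57, 1], [0, 1, 0, 1.57, 1], [0, 1, 0, 1.57, 1], [0, 1, 0, 1.57, 1], [0, 1, 0, 1.57, 1], [0, 1, 0, 1.57, 1], [0, 1, -30, 1.57, 1]]
  ]
}}

```text
time_s: 8.78
tcp_pos: [0.5845, -0.1903, 0.0949]
orientation: [0.665, 0.747, 0.001, 0.002]
wrist_force: [0.5, -0.4, -0.4]
gripper_width: 0.011
```

Call:
{"api": "drive_tool", "payload": {
  "moves": [
    [[0, 0, -30, 0, 1], [0, 0, -44, 0, 1], [0, 0, -44, 0, 1], [0, 0, -44, 0, 1]]
  ]
}}

```text
time_s: 9.28
tcp_pos: [0.5836, -0.1891, 0.0505]
orientation: [0.665, 0.747, 0.0, 0.001]
wrist_force: [0.1, -0.0, 0.4]
gripper_width: 0.004
```

Call:
{"api": "drive_tool", "payload": {
  "moves": [
    [[0, 0, -5, 0, 1], [0, 0, -9, 0, 1], [0, 0, -11, 0, 1], [0, 0, -11, 0, 1], [0, 0, -11, 0, 1]]
  ]
}}

```text
time_s: 9.9
tcp_pos: [0.5833, -0.1891, 0.0388]
orientation: [0.665, 0.747, 0.0, 0.0]
wrist_force: [2.4, -1.0, 3.0]
gripper_width: 0.003
```

Call:
{"api": "drive_tool", "payload": {
  "moves": [
    [[0, 0, -2, 0, 1], [0, 0, -3, 0, 1], [0, 0, -3, 0, 1], [0, 0, -3, 0, 1]]
  ]
}}

```text
time_s: 10.4
tcp_pos: [0.5832, -0.189, 0.0357]
orientation: [0.665, 0.747, 0.0, 0.0]
wrist_force: [3.3, -0.9, 3.4]
gripper_width: 0.006
```

Call:
{"api": "drive_tool", "payload": {
  "moves": [
    [[0, 0, 30, 0, 1], [0, 0, 75, 0, 1], [-60, 0, 75, 0, 1], [-60, 0, 75, 0, 0.5], [-60, 0, 75, 0, 0.5]]
  ]
}}

```text
time_s: 11.02
tcp_pos: [0.5221, -0.1889, 0.1101]
orientation: [0.665, 0.747, -0.0, -0.001]
wrist_force: [0.5, -0.9, -0.2]
gripper_width: 0.196
```

```bash
python3 g.py
```

```text
side yellow 90 min [ -30. -101.   67.] max [ 27. -68. 119.]
   rib 45 [-18. -87. 100.] [ 15. -82. 123.]
side red 21 min [-37.  51.  84.] max [ 17.  59. 106.]
side blue 103 min [-11. -32.  70.] max [  9. -11.  82.]
top yellow 91 min [   3. -102.   85.] max [ 27. -75. 125.]
   rib 32 [  3. -85. 108.] [ 18. -75. 126.]
top red 170 min [-42.  55.  85.] max [ 14. 112. 108.]
11.125 [ 0.52335207 -0.18864967  0.11014894] [ 0.11131685 -0.67963101  0.78758674] 0.287439588133787
```

The lever has dropped: bar at local x≈-37, y≈94. Next I move over the bar, go down and grip.

Call:
{"api": "drive_tool", "payload": {
  "moves": [
    [[10, 60, 0, 0, 0.5], [10, 109, 0, 0, 0.5], [10, 109, 0, 0, 0.5], [10, 109, 0, 0, 0.5], [10, 109, -30, 0, 0.5], [10, 109, -60, 0, 0.5], [10, 109, -60, 0, 0.5], [10, 109, -60, 0, 0.5]]
  ]
}}

```text
time_s: 12.12
tcp_pos: [0.5334, -0.0806, 0.0511]
orientation: [0.665, 0.746, 0.0, 0.0]
wrist_force: [-0.6, -0.1, -0.1]
gripper_width: 0.502
```

Call:
{"api": "drive_tool", "payload": {
  "moves": [
    [[0, 0, 0, 0, 1], [0, 0, 0, 0, 1], [0, 0, 0, 0, 1], [0, 0, 0, 0, 1], [0, 0, 0, 0, 1]]
  ],
  "force": 8
}}

```text
time_s: 12.75
tcp_pos: [0.5335, -0.0799, 0.0508]
orientation: [0.665, 0.747, 0.0, 0.0]
wrist_force: [1.4, -0.5, 1.1]
gripper_width: 0.136
```

Bar gripped (width 12 mm). Now I lift it along the arc.

Call:
{"api": "drive_tool", "payload": {
  "moves": [
    [[6, 1, 11, 0, 1], [13, 1, 21, 0, 1], [22, 3, 28, 0, 1], [33, 4, 34, 0, 1], [44, 5, 38, 0, 1], [56, 6, 39, 0, 1], [62, 7, 38, 0, 1], [65, 7, 38, 0, 1], [65, 7, 38, 0, 1], [65, 7, 38, 0, 1]]
  ]
}}

```text
time_s: 14.0
tcp_pos: [0.5979, -0.0725, 0.0885]
orientation: [0.665, 0.747, 0.0, 0.0]
wrist_force: [0.8, 1.8, 2.9]
gripper_width: 0.133
```

Call:
{"api": "drive_tool", "payload": {
  "moves": [
    [[0, 0, 0, 0, 0.5], [0, 0, 0, 0, 0.5], [0, 0, 0, 0, 0.5], [0, 0, 40, 0, 0.5], [0, 0, 40, 0, 0.5], [-20, -60, 40, 0, 0.5], [-20, -100, 40, 0, 0.5]]
  ]
}}

```text
time_s: 14.88
tcp_pos: [0.5761, -0.1754, 0.1278]
orientation: [0.665, 0.747, -0.001, -0.0]
wrist_force: [0.6, -0.0, 0.8]
gripper_width: 0.501
```

```bash
python3 g.py
```

```text
side yellow 97 min [ -30. -103.   67.] max [ 26. -65. 119.]
   rib 42 [-17. -86. 100.] [ 14. -81. 121.]
side red 87 min [16. 51. 86.] max [ 30.  76. 144.]
side blue 99 min [-11. -32.  70.] max [  8. -10.  82.]
top red 93 min [ 24.  55. 136.] max [ 32. 112. 146.]
14.975 [ 0.57618472 -0.17961389  0.12731391] [ 0.33692504 -0.15575185 -1.17108142] 0.4959481447965488
```

Lever is back at its starting position. I turn the tool back and go over the rib.

Call:
{"api": "drive_tool", "payload": {
  "moves": [
    [[12, -75, 0, -1.57, 0.5], [12, -75, 0, -1.57, 0.5], [12, -75, 0, -1.57, 0.5], [12, -75, 0, -1.57, 0.5], [12, -75, 0, -1.57, 0.5], [12, -75, 0, -1.57, 0.5], [12, -75, 0, -1.57, 0.5], [12, -75, 0, -1.57, 0.5], [12, -75, 0, -1.57, 0.5], [12, -75, 0, -1.57, 0.5]]
  ]
}}

```text
time_s: 16.23
tcp_pos: [0.5897, -0.2469, 0.1278]
orientation: [0.998, 0.059, -0.0, -0.0]
wrist_force: [0.1, -0.6, 0.4]
gripper_width: 0.499
```

Call:
{"api": "drive_tool", "payload": {
  "moves": [
    [[0, 0, 0, 0, 0.5]]
  ],
  "force": 15
}}

```text
time_s: 16.35
tcp_pos: [0.5897, -0.2474, 0.1281]
orientation: [0.998, 0.059, -0.0, -0.0]
wrist_force: [-0.2, 0.1, -0.1]
gripper_width: 0.499
```

Call:
{"api": "drive_tool", "payload": {
  "moves": [
    [[0, -1, -40, 0, 0.5], [0, -1, -64, 0, 0.5], [0, -1, -64, 0, 0.5], [0, -1, -64, 0, 0.5], [0, -1, -64, 0, 1], [0, -1, -64, 0, 1], [0, -1, -64, 0, 1], [0, -1, -64, 0, 1]]
  ]
}}

```text
time_s: 17.35
tcp_pos: [0.5898, -0.2481, 0.0648]
orientation: [0.998, 0.059, 0.0, -0.0]
wrist_force: [-2.6, -0.5, 2.5]
gripper_width: 0.111
```

Call:
{"api": "drive_tool", "payload": {
  "moves": [
    [[-1, 10, 0, 0, 1], [-2, 20, 0, 0, 1], [-4, 30, 0, 0, 1], [-5, 40, 0, 0, 1], [-6, 50, 0, 0, 1], [-7, 58, 0, 0, 1], [-7, 61, 0, 0, 1], [-7, 61, 0, 0, 1], [-7, 61, 0, 0, 1]]
  ]
}}

```text
time_s: 18.48
tcp_pos: [0.5825, -0.1886, 0.0647]
orientation: [0.998, 0.058, -0.0, 0.001]
wrist_force: [-1.9, -3.9, 6.0]
gripper_width: 0.114
```

Call:
{"api": "drive_tool", "payload": {
  "moves": [
    [[0, 0, 0, 0, 0.5], [0, 0, 0, 0, 0.5], [0, 0, 60, 0, 0.5], [0, 0, 85, 0, 0.5], [-34, 370, 85, -0.02, 0.5], [-34, 370, 85, -0.02, 0.4], [-34, 370, 85, -0.02, 0.4], [-34, 370, 85, -0.02, 0.4], [-34, 370, 85, -0.02, 0.4], [-34, 370, 85, -0.02, 0.4]]
  ]
}}

```text
time_s: 19.73
tcp_pos: [0.5478, 0.1848, 0.1493]
orientation: [0.999, 0.049, -0.0, -0.0]
wrist_force: [0.8, 0.1, 0.0]
gripper_width: 0.601
```

Call:
{"api": "drive_tool", "payload": {
  "moves": [
    [[-34, 0, 0, 0, 0.4], [0, 0, 0, 0, 0.4], [0, 0, 0, 0, 0.4]]
  ]
}}

```text
time_s: 20.1
tcp_pos: [0.5496, 0.1824, 0.149]
orientation: [0.999, 0.048, 0.0, -0.0]
wrist_force: [0.6, -0.0, -0.3]
gripper_width: 0.602
```

```bash
python3 g.py; python3 - <<'E'
from h import *
for n in("side","top"):
    f=np.load(f"/tmp/{n}2.npz");P=pts(n,f["d"]);m=masks(f["im"])["green"]&(f["d"]>0)&(abs(P[...,1])<.35)&(P[...,0]<.7);q=P[m]
    if len(q)>3:print(n,len(q),q.mean(0),rect(q))
E
```

```text
side yellow 162 min [-30. -43.  68.] max [ 26.  -5. 120.]
   rib 86 [-18. -28. 100.] [ 15. -20. 123.]
side red 163 min [17. 52. 88.] max [ 31. 111. 144.]
top yellow 443 min [-28. -41.  86.] max [ 26.   2. 124.]
   rib 83 [-18. -25. 100.] [ 17. -15. 127.]
top red 89 min [ 24.  56. 136.] max [ 32. 112. 147.]
20.2 [0.54819586 0.18249684 0.14900062] [-0.54373584  0.13475815 -0.40495429] 0.598072965361552
side 102 [0.54685833 0.17470297 0.1093261 ] [550.3 170.9  36.9  50.6  41.8]
```

Guard home, lever up, and the tool is centred over the knob. Down and grip.

Call:
{"api": "drive_tool", "payload": {
  "moves": [
    [[0, -1, -50, 0, 0.4], [0, -1, -95, 0, 0.4], [0, -1, -95, 0, 0.4], [0, -1, -95, 0, 0.4], [0, -1, -95, 0, 1], [0, -1, -95, 0, 1], [0, -1, -95, 0, 1], [0, -1, -95, 0, 1], [0, -1, -95, 0, 1]]
  ],
  "force": 35
}}

```text
time_s: 21.32
tcp_pos: [0.5488, 0.1823, 0.0548]
orientation: [0.999, 0.049, 0.0, -0.001]
wrist_force: [-0.0, 3.8, 1.7]
gripper_width: 0.159
```

Call:
{"api": "drive_tool", "payload": {
  "moves": [
    [[0, 0, 0, -0.15, 1], [0, 0, 0, -0.3, 1], [0, 0, 0, -0.45, 1], [0, 0, 0, -0.6, 1], [0, 0, 0, -0.75, 1], [0, 0, 0, -0.9, 1], [0, 0, 0, -1.05, 1], [0, 0, 0, -1.1, 1], [0, 0, 0, -1.1, 1], [0, 0, 0, -1.1, 1]]
  ]
}}

```text
time_s: 22.58
tcp_pos: [0.5486, 0.182, 0.0547]
orientation: [0.877, -0.48, -0.0, -0.0]
wrist_force: [-2.1, 2.7, 5.1]
gripper_width: 0.155
```

```bash
python3 - <<'E'
from cell import ctrl
s=ctrl.state()
for k in("orientation","moment","wrist_force","gripper_width","q"):print(k,s[k].round(3) if hasattr(s[k],'round') else s[k])
E
```

```text
orientation [ 0.877 -0.48  -0.    -0.   ]
moment [0.786 0.476 0.654]
wrist_force [-2.138  2.748  5.054]
gripper_width 0.15480606576842304
q [-0.564  0.479  0.213  1.855 -0.134  0.821 -2.854]
```

Knob is at its stop: the tool turned 1.10 rad and the moment is 0.65 N m against a 0.15 spring. I turn back most of the way, let go, wait and lift off.

Call:
{"api": "drive_tool", "payload": {
  "moves": [
    [[0, 0, 0, 0.4, 1], [0, 0, 0, 0.8, 1], [0, 0, 0, 0.8, 1], [0, 0, 0, 0.9, 1], [0, 0, 0, 0.9, 0.2], [0, 0, 0, 0.9, 0.2], [0, 0, 0, 1.08, 0.2], [0, 0, 0, 1.08, 0.2], [0, 0, 0, 1.08, 0.2], [0, 0, 60, 1.08, 0.2]]
  ]
}}

```text
time_s: 23.82
tcp_pos: [0.5456, 0.1798, 0.1109]
orientation: [0.999, 0.036, -0.004, 0.002]
wrist_force: [1.2, 0.3, 0.5]
gripper_width: 0.784
```

Call:
{"api": "drive_tool", "payload": {
  "moves": [
    [[0, 0, 60, 0, 0.2], [0, 0, 90, 0, 0.2], [-60, -100, 120, 0, 0.2], [-120, -150, 120, 0, 0.2], [-120, -150, 120, 0, 0.2], [-120, -150, 120, 0, 0.2]]
  ]
}}

```text
time_s: 24.58
tcp_pos: [0.4269, 0.0283, 0.2353]
orientation: [0.999, 0.034, 0.001, -0.0]
wrist_force: [0.9, -0.3, -0.1]
gripper_width: 0.803
```

```bash
python3 g.py; python3 - <<'E'
from h import *
for i in(0,2):
  for n in("side","top"):
    f=np.load(f"/tmp/{n}{i}.npz");P=pts(n,f["d"]);m=masks(f["im"])["green"]&(f["d"]>0)&(abs(P[...,1])<.35)&(P[...,0]<.7)&(P[...,2]>.1);q=P[m]
    if len(q)>3:print(i,n,len(q),q.mean(0),rect(q))
im=[np.load(f"/tmp/top{i}.npz")["im"][130:340,190:520] for i in(0,2)]
cv2.imwrite("pics/end.png",cv2.resize(np.vstack(im),(660,600))[:,:,::-1]) 
E
```

```text
side yellow 154 min [-30. -42.  67.] max [ 26.  -6. 120.]
   rib 80 [-18. -27. 100.] [ 15. -20. 122.]
side red 159 min [17. 52. 89.] max [ 31. 112. 144.]
top yellow 443 min [-28. -41.  86.] max [ 25.   1. 124.]
   rib 81 [-17. -25. 101.] [ 17. -15. 128.]
top red 91 min [ 24.  56. 135.] max [ 32. 113. 146.]
24.675 [0.42880924 0.03076439 0.23509468] [ 0.6306636   1.00806081 -0.16828992] 0.7990822522554865
0 side 41 [0.54565425 0.17463667 0.10557837] [545.7 173.8   8.5  45.6  87.9]
0 top 66 [0.54078336 0.18017729 0.11128782] [540.4 180.5  28.7  12.6   6.4]
2 side 45 [0.517555   0.13404745 0.18439994] [485.3  86.4 236.   42.   55.4]
2 top 65 [0.54042371 0.17986677 0.11241565] [540.6 180.3  28.8  12.2   4.6]
```

View pics/end.png

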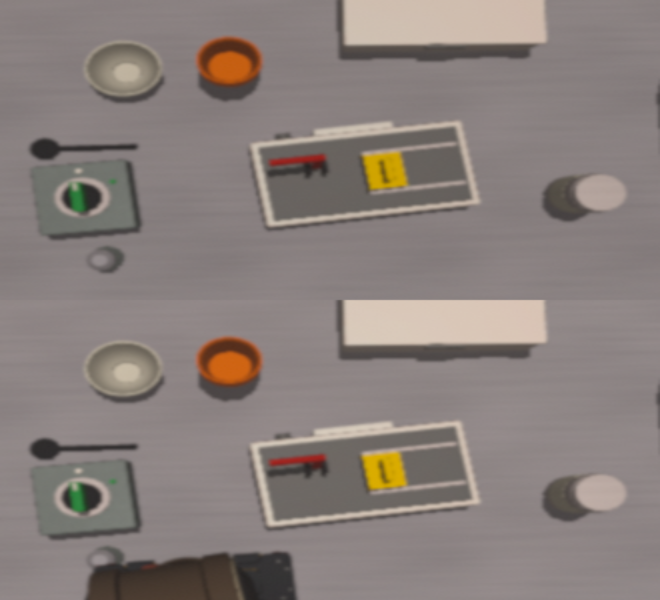

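The before and after views match: lever red bar at (297,461), guard at (385,471), knob bar at (78,497) and bystanders in place. The arm is clear, so I'm handing in.

```bash
python3 -c "
from cell import workorder
print(workorder.hand_in())"
```

```text
the job is handed in; nothing more can be done
None
```

I carried out every step in the order asked and handed the job in at about 25 s of the 72 s allowed; the hand-in reports no verdict.

**What was done:** I slid the guard open about 60 mm to its stop, then pressed the button, and the lever dropped with the tool away from it. I lifted the lever back up by its bar, slid the guard home to its stop, and turned the start knob clockwise to its stop. I turned the knob most of the way back while still gripping it, then let it spring the rest.

**Last checks:**
- **Lever:** the red bar is at the same position as at the start.
- **Guard:** the rib is at about -20 mm in the box frame, which is fully home to within about 2 mm. Its stroke measured 60 mm between the stops.
- **Knob:** the bar angle reads 4.6° against 6.4° at the start; I put that difference down to measurement noise.
- **Bystanders:** all those in view in the before and after pictures look unmoved. The second jar or can, at the left, was outside that crop and I did not check it.
- **Robot:** clear of everything.
- **Button:** hidden under the guard at the end. I last saw it out just after the lever was lifted.

**What disagreed:** the reported tool height read about 34 mm too low compared with the cameras. Because of this my first grasp closed in the air above the guard rib and moved nothing. I found the offset from the depth images and corrected for it; the grips and the button press after that fitted the corrected height.

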